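# Start up a stirred, heated mix under fume extraction

## Robot

A 6-joint arm with a two-finger parallel gripper is mounted at the origin on the work surface. World frame = base frame: x ahead of the robot, y to its left, z up, the work surface at z = 0. Lengths are in m, angles in rad, forces in N, time in s.
With the tool pointing down it reaches from about 0.35 to 0.775 m from the base axis. Payload 7.3 kg.
Tool frame: the origin (TCP) lies at the very end of the fingers, on their centre line; the grasp point (between the pads) lies robot.pinch_z behind it (robot.pinch_z is the distance from the TCP to the grasp point, in m); y points along the fingers, z is the direction in which the jaws open and shut, and the axes are right-handed (so a half turn about y gives the same grasp; the last joint's range is limited). The gripper opens to 92 mm and grips with 3 to 60 N. Pads are 19 mm wide; open, the fingers measure 130 mm over their backs; the gripper's body (75 mm by 190 mm) begins 47 mm behind the grasp point.
Start: joints at [1.113, 0.342, 1.524, -0, 1.275, -0.146], TCP at [0.161, 0.5, 0.227] pointing down, gripper open.
Joint ranges: [-2.53, 2.53], [-0.77, 2.02], [0.04, 2.7], [-1, 4.14], [0.28, 2.66], [-3.11, 3.11]. Speed limits (rad/s): [2.57, 2.57, 3.14, 3.14, 3.14, 3.14].

## Interface

Orientations are given as [roll, pitch, yaw] about the fixed x, y, z axes, in that order (R = Rz(yaw) Ry(pitch) Rx(roll)).
In Python, from cell import status, viewer, robot gives the robot as it stands. The module is installed in compiled form; this text tells all that it offers.
- The arm moves only by the shell command python3 -m pendant 'ROWS' [FORCE]. ROWS is JSON, a list that holds one entry, the list of rows, each a list of 7 numbers: the shift along the tool's x, y, z in cm, then the turn, a rotation vector about the tool's x, y, z in rad, then the finger opening in cm, from 0 to 9.18. A call has 1 to 20 rows; each row is the pose to reach, as a shift and turn from the pose commanded when the call began, along the tool's axes at that moment; what a row does not reach only later rows make up. A row lasts 1/10 s, in which the tool goes at most 50 mm and 8.59 degrees, less where a joint would pass 70% of its speed; a pose out of reach is approached as far as the arm can. A call with a gripper value outside its range is refused whole. The fingers move at their own pace and stop on an object; FORCE is the grip in N (left out, the last holds). Time passes only in rows, so rows that repeat a pose let the fingers close. It gives the time, the measured TCP pose, the force and the opening at its end, in the units of the state.
- status.observe(): the state, without advancing time (a new reading comes with each control period).
- viewer.read_camera(name): name is "side" or "top"; returns a dict with "image" (400x640x3 uint8, red, green, blue), "range_z" (400x640 float32, m along the optical axis (not along the pixel's ray), 0 where there is no reading), "fx", "fy", "cx", "cy" (pixels), "camera_from_world" (4x4, takes a point from world to camera coordinates). Camera axes: x right, y up, looking along -z (the intrinsics and any distortion apply to the point x, -y, -z); pixel columns grow to the right and rows downward; lengths in m; the calibration is good to about 2 mm. A picture is of the moment at which its call begins.
- robot.hand_in(): hands the job in, once; it reports no verdict.
The state is a dict: "time": time; "qpos": joint angles; "qvel": joint speeds; "joint_efforts": joint torques, N m; "tool_pos": TCP position; "tool_rot": TCP orientation; "contact_force": force on the tool from outside, world axes, zero at the start; "torque": the same for the moment, N m; "opening": finger opening in m.
Only numpy, scipy, OpenCV 4.12 (cv2) and the standard library are available. Lean on these libraries where they do the work, as an engineer would, in place of code of your own. Each camera call takes 0.05 s, during which the arm holds its last target. There are 200 camera calls.

## Task

Start the mix on the hotplate stirrer: lightly press three latching push buttons fully in with a fingertip, in this order: the green start button on the grey extraction control box, then the blue stirrer button on the hotplate, then the orange heater button on the hotplate. Only press: do not lift or shove the loose control box, do not press the red stop button, do not touch the balance, and leave all the vessels and tools as they stand, finishing clear of everything.

Things in the scene. Friction and masses are not known exactly. Their poses are not given: they have to be found in the camera images.
- hotplate: White hotplate stirrer, does not move, 190 mm wide (y), 290 deep (x), origin under its centre, +x to its back. Square white plate 101 mm high over the back 180 mm, with the steel vessel on it. Grey panel = front 110 mm (-x), rising 12 degrees to the back. On it orange heater button at local y +58 mm, blue stirrer button at -58; 49 mm up-slope of each a black dial (29 mm wide, 12 high), not used.
- ctlbox: Loose grey radio control box of the extraction arms, 0.6 kg or so, 150 mm (x) by 76 mm (y) by 32 mm high, on four rubber feet, lying at any yaw. Origin under its centre. The green start button is 40 mm from the centre along local +x, the red stop mushroom button 40 mm along local -x.
- start (a joint): Green start button of the control box. Latching push button, round 26 mm head 16 mm proud of its panel (3 mm high, 35 mm wide bezel round its foot). Travel 7 mm against about 3 N, stays in where it is pushed; fully in, the head gives 4 mm more on a spring (5 to 11 N) and comes back. Joint value = how far in, 0 (out) to 0.007 (fully in). It is pushed straight down.
- start_top (a point): Point at the centre of the top of the green start button's head; it moves with the head. Site z points out of the panel, against the pushing direction.
- stir (a joint): Blue stirrer button of the hotplate. Latching push button, round 26 mm head 16 mm proud of its panel (3 mm high, 35 mm wide bezel round its foot). Travel 7 mm against about 3 N, stays in where it is pushed; fully in, the head gives 4 mm more on a spring (5 to 11 N) and comes back. Joint value = how far in, 0 (out) to 0.007 (fully in). It is pushed along the panel's normal, 12 degrees off vertical; a straight-down push works too.
- stir_top (a point): Point at the centre of the top of the blue stirrer button's head; it moves with the head. Site z points out of the panel, against the pushing direction.
- heat (a joint): Orange heater button of the hotplate. Latching push button, round 26 mm head 16 mm proud of its panel (3 mm high, 35 mm wide bezel round its foot). Travel 7 mm against about 3 N, stays in where it is pushed; fully in, the head gives 4 mm more on a spring (5 to 11 N) and comes back. Joint value = how far in, 0 (out) to 0.007 (fully in). It is pushed along the panel's normal, 12 degrees off vertical; a straight-down push works too.
- heat_top (a point): Point at the centre of the top of the orange heater button's head; it moves with the head. Site z points out of the panel, against the pushing direction.
- stop (a joint): Red mushroom stop button of the control box, 33 mm wide, top 24 mm above the box, springy. Joint value 0 = out, 0.006 = pushed in. Not to be pressed.
- balance: White precision balance, does not move, 190 mm wide, 285 mm deep, 78 mm high with a round steel pan. Origin under its centre. Not to be touched.
- vessel: Covered stainless steel vessel, 96 mm wide, 123 mm high to the knob of its lid, loose on the hotplate. Origin under its centre.
- small_beaker: Small glass beaker, 48 mm wide, 55 mm high, loose on the balance pan. Origin under its centre.
- amber: Loose amber glass reagent bottle, 66 mm wide, 145 mm high, black cap. Origin under its centre.
- jar: Loose white jar with a red cap, 62 mm wide, 80 mm high. Origin under its centre.
- beaker: Loose empty glass beaker, 72 mm wide, 85 mm high. Origin under its centre.
- spatula: Loose thin steel laboratory spatula, 186 mm long, 12 mm wide, 5 mm high, lying on the bench. Origin under its centre.
There are look-alikes about, which are no part of the job. Leave any yellow look-alike of the vessel alone.

How it is judged:
By the outcome, as a careful person would: the job done as asked, in the order asked, and still so for the second after the job is handed in, with the robot touching nothing.
It also fails if it takes over 53 s, if anything falls off the work surface, if the arm or the gripper's body presses on something with over 40 N, if the wrist force passes 120 N, or if a joint passes its speed limit or range.

## Working session

There is one attempt and no reset: what is moved stays moved. The work goes in short steps, Python scripts to look and compute and a shell command to move; the robot and the scene stay as the last step left them, time stands still between calls to the robot, and variables do not carry over. Pictures are saved under pics/ and viewed, about 8 in all and at most 12, crops included, and the job is handed in when it is done.

```bash
mkdir -p pics; cat > h.py <<'E'
import numpy as np, cv2
from cell import status, viewer, robot
def ray(c,u,v):
    T=np.linalg.inv(c["camera_from_world"])
    d=np.array([(u-c["cx"])/c["fx"],-(v-c["cy"])/c["fy"],-1.0])
    return T[:3,3],T[:3,:3]@d
def onz(c,u,v,z):
    o,d=ray(c,u,v); return o+d*(z-o[2])/d[2]
def at(c,u,v,r):
    o,d=ray(c,u,v); return o+d*r
E
python3 - <<'E'
from h import *
import pickle
for n in("top","side"):
    c=viewer.read_camera(n); pickle.dump(c,open(n+".pkl","wb"))
    cv2.imwrite(f"pics/{n}0.png",c["image"][:,:,::-1]); print(n,c.keys(),c["fx"],c["cx"],c["cy"],np.linalg.inv(c["camera_from_world"]).round(3).tolist())
s=status.observe();print({k:np.round(v,3).tolist() for k,v in s.items()},robot.pinch_z)
E
```

```text
top dict_keys(['image', 'range_z', 'fx', 'fy', 'cx', 'cy', 'camera_from_world']) 395.52182543523 323.79412854294605 192.88983385802138 [[0.006, 0.992, -0.129, 0.395], [-1.0, 0.007, 0.006, 0.081], [0.007, 0.129, 0.992, 1.168], [0.0, 0.0, 0.0, 1.0]]
side dict_keys(['image', 'range_z', 'fx', 'fy', 'cx', 'cy', 'camera_from_world']) 393.7021128528484 323.96510179563165 199.38881289894388 [[0.989, 0.076, -0.125, 0.429], [-0.145, 0.633, -0.76, -0.839], [0.021, 0.77, 0.637, 0.849], [0.0, 0.0, 0.0, 1.0]]
{'time': 0.1, 'qpos': [1.113, 0.343, 1.525, -0.0, 1.275, -0.146], 'qvel': [-0.001, -0.002, -0.002, -0.0, -0.0, -0.0], 'joint_efforts': [0.003, -43.2, -24.47, 0.072, 0.053, -0.0], 'tool_pos': [0.161, 0.499, 0.226], 'tool_rot': [-1.572, 0.0, -0.312], 'contact_force': [0.749, 1.203, -0.619], 'torque': [0.019, 0.0, -0.058], 'opening': 0.092} 0.0188
```

View pics/top0.png

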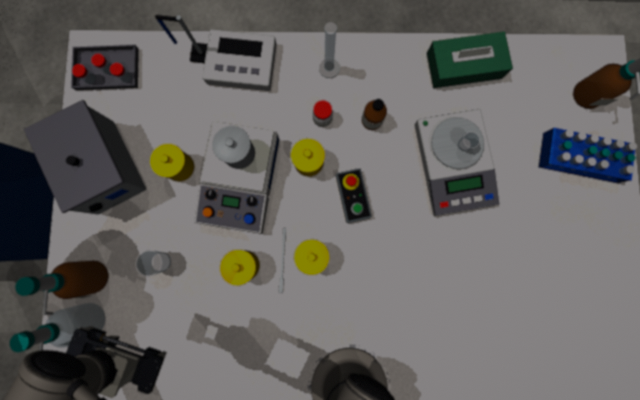

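View pics/side0.png

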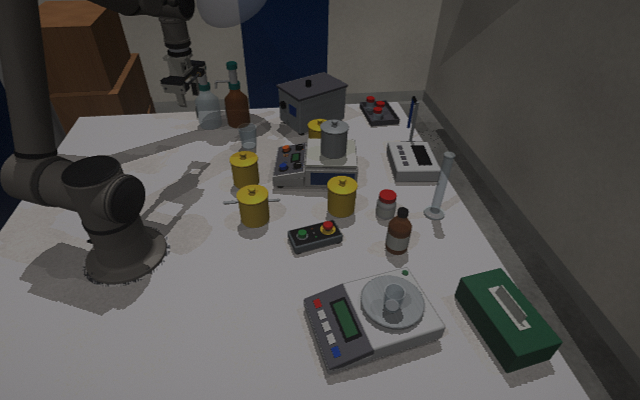

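The top view shows the control box at about (355,195), with green at (357,208) and red at (350,182). On the hotplate panel, orange is at (208,212) and blue at (249,218).
Look-alikes to avoid:
- balance keys: blue (489,198), red (444,204), green spot (425,124)
- red knobs at (80,70)–(117,70)
- blue rack (590,155)
- four yellow vessels

Next I measure the three heads in both views and check them in a close crop.

```bash
cat > m.py <<'E'
from h import *
import pickle
B={"top":{"green":(343,196,372,220),"blue":(240,210,258,226),"orange":(200,204,217,220),"red":(338,170,363,193)},
"side":{"green":(292,226,312,241),"blue":(276,161,292,174),"orange":(278,143,294,155),"red":(318,220,338,236)}}
def hue(n): return {"green":(45,90),"blue":(100,130),"orange":(5,20),"red":(170,190)}[n]
def meas(cams):
    out={}
    for cn,c in cams.items():
        hsv=cv2.cvtColor(c["image"],cv2.COLOR_RGB2HSV)
        for k,(a,b,e,f) in B[cn].items():
            h=hsv[b:f,a:e,0].astype(int); 
            if k=="red": h=np.where(h<6,h+180,h)
            m=((h>=hue(k)[0])&(h<=hue(k)[1])&(hsv[b:f,a:e,1]>110)&(hsv[b:f,a:e,2]>45)).astype(np.uint8)
            n,l,st,ce=cv2.connectedComponentsWithStats(m); i=1+np.argmax(st[1:,4]); v,u=np.where(l==i)
            r=c["range_z"][b:f,a:e][l==i]
            P=np.array([at(c,x+a,y+b,q) for x,y,q in zip(u,v,r) if q>0])
            t=P[P[:,2]>np.percentile(P[:,2],50)-.004]
            out[cn,k]=(ce[i]+[a,b],P)
            print(cn,k,"px",(ce[i]+[a,b]).round(1),"n",st[i,4],"wh",st[i,2:4],"med",np.median(P,0).round(4),"zpct",np.percentile(P[:,2],[10,50,90]).round(4),"topmid",((t.min(0)+t.max(0))/2).round(4))
    for k in B["top"]:
        (u,v),_=out["top",k];o,d=ray(cams["top"],u,v);(u,v),_=out["side",k];o2,d2=ray(cams["side"],u,v)
        s=np.linalg.lstsq(np.c_[d,-d2],o2-o,rcond=None)[0];p,q=o+d*s[0],o2+d2*s[1]
        print("tri",k,((p+q)/2).round(4),"gap",np.linalg.norm(p-q).round(4))
E
python3 - <<'E'
from m import *
cams={n:pickle.load(open(n+".pkl","rb")) for n in("top","side")}
meas(cams)
t=cv2.resize(cams["top"]["image"][110:245,190:380],None,fx=4,fy=4,interpolation=2)
s=cv2.resize(cams["side"]["image"][135:255,230:350],None,fx=4,fy=4,interpolation=2)
cv2.imwrite("pics/t1.png",t[:,:,::-1]);cv2.imwrite("pics/s1.png",s[:,:,::-1])
c=cams["top"]
for nm,u,v in [("vessel",232,138),("yellowR",308,153),("yellowF",312,255),("yellowF2",238,265),("dialb",252,201),("dialo",210,194),("panel",229,219)]:
    print(nm,at(c,u,v,c["range_z"][v,u]).round(3))
E
```

```text
top green px [357.4 207.8] n 61 wh [10  9] med [ 0.4978 -0.0223  0.0474] zpct [0.0445 0.0474 0.0504] topmid [ 0.4991 -0.0212  0.0483]
top blue px [248.3 218.6] n 83 wh [10 10] med [0.4627 0.2822 0.0778] zpct [0.0641 0.0778 0.0806] topmid [0.4653 0.2821 0.079 ]
top orange px [207.  211.7] n 88 wh [11 11] med [0.4813 0.3956 0.0776] zpct [0.0659 0.0776 0.0803] topmid [0.4825 0.3973 0.0784]
top red px [351.  180.6] n 59 wh [9 8] med [ 0.5744 -0.0035  0.0549] zpct [0.0519 0.0549 0.0579] topmid [ 0.5755 -0.0036  0.056 ]
side green px [301.9 232. ] n 43 wh [9 7] med [ 0.5007 -0.024   0.0486] zpct [0.0458 0.0486 0.0505] topmid [ 0.4999 -0.0216  0.0481]
side blue px [282.7 165.8] n 42 wh [8 8] med [0.4669 0.2758 0.077 ] zpct [0.0674 0.077  0.0805] topmid [0.4641 0.2805 0.078 ]
side orange px [285.5 147.9] n 39 wh [8 7] med [0.4849 0.3891 0.0769] zpct [0.067  0.0769 0.0802] topmid [0.4823 0.3932 0.0776]
side red px [327.6 224.8] n 73 wh [10  9] med [ 0.5783 -0.0094  0.0546] zpct [0.0494 0.0546 0.0571] topmid [ 0.5785 -0.0058  0.0547]
tri green [ 0.4995 -0.0222  0.0475] gap 0.0029
tri blue [0.4651 0.2823 0.0733] gap 0.0026
tri orange [0.4833 0.3973 0.0721] gap 0.002
tri red [ 0.5777 -0.0039  0.05  ] gap 0.0032
vessel [0.656 0.304 0.207]
yellowR [0.639 0.118 0.121]
yellowF [0.367 0.104 0.122]
yellowF2 [0.34  0.296 0.123]
dialb [0.512 0.272 0.084]
dialo [0.53  0.387 0.086]
panel [0.463 0.338 0.061]
```

View pics/t1.png

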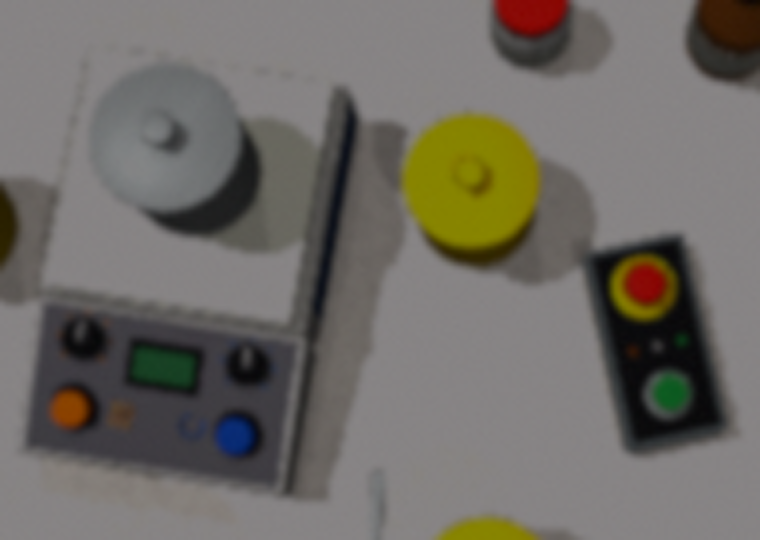

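Green to red measures 78 mm (80 expected), blue to orange 116 mm (116 expected), and head heights are about 48 and 78 mm as described. The crop confirms green at the near end of the black-topped box, with blue right and orange left on the hotplate panel. Moving above green with the fingers closed.

```bash
python3 -m pendant '[[[1,0,-0.8,0,0,0,0],[3,0,-2.4,0,0,0,0],[6,0,-4.9,0,0,0,0],[9,0,-7.3,0,0,0,0],[12,0,-9.8,0,0,0,0],[15,0,-12.2,0,0,0,0],[18,0,-14.7,0,0,0,0],[21,0,-17.1,0,0,0,0],[24,0,-19.6,0,0,0,0],[27,0,-22,0,0,0,0],[30,0,-24.5,0,0,0,0],[33,0,-26.9,0,0,0,0],[36,0,-29.4,0,0,0,0],[39,0,-31.8,0,0,0,0],[42,0,-34.2,0,0,0,0],[45,0,-36.7,0,0,0,0],[47,2,-38.4,0,0,0,0],[48.2,4,-39.3,0,0,0,0],[48.2,7,-39.3,0,0,0,0],[48.2,9,-39.3,0,0,0,0]]]' 10; python3 -m pendant '[[[0,1,0,0,0,0,0],[0,2,0,0,0,0,0],[0,2,0,0,0,0,0],[0,2,0,0,0,0,0]]]'
```

```text
time: 2.1
tool_pos: [0.498, -0.0233, 0.1348]
tool_rot: [-1.571, 0.002, -0.313]
contact_force: [-0.4, 1.0, 0.2]
opening: 0.0008
time: 2.5
tool_pos: [0.4996, -0.0223, 0.1174]
tool_rot: [-1.571, -0.001, -0.312]
contact_force: [-0.2, -0.2, 0.7]
opening: 0.0004
```

```bash
python3 -m pendant '[[[0,1.5,0,0,0,0,0],[0,3,0,0,0,0,0],[0,4.5,0,0,0,0,0],[0,5.5,0,0,0,0,0],[0,5.7,0,0,0,0,0],[0,5.7,0,0,0,0,0]]]'; python3 - <<'E'
from h import *
ims=[]
for n,(a,b) in {"side":(255,170),"top":(300,150)}.items():
    c=viewer.read_camera(n); ims.append(cv2.resize(c["image"][b:b+90,a:a+90],None,fx=4.4,fy=4.4,interpolation=2))
cv2.imwrite("pics/g2.png",np.hstack(ims)[:,:,::-1])
E
```

```text
time: 3.1
tool_pos: [0.4995, -0.0222, 0.0601]
tool_rot: [-1.571, -0.001, -0.312]
contact_force: [0.9, -0.1, 0.4]
opening: 0.0007
```

View pics/g2.png

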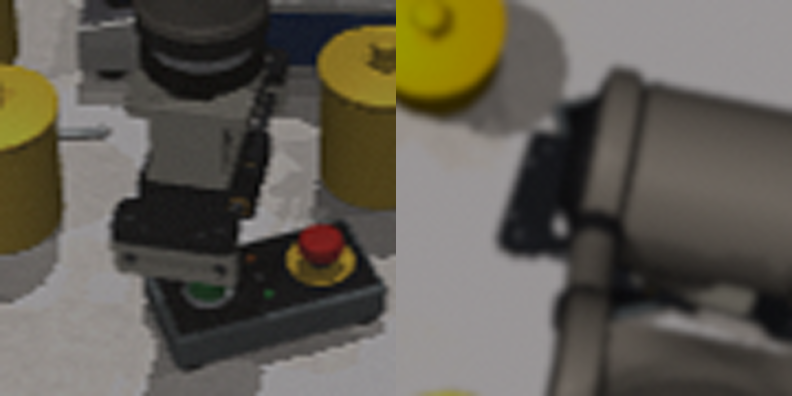

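The side crop shows the gripper centred over the green button, with the red one well clear of it; the near end of the gripper body hides the fingertips. Pressing slowly by force.

```bash
python3 -m pendant '[[[0,0.5,0,0,0,0,0],[0,1,0,0,0,0,0],[0,1.2,0,0,0,0,0],[0,1.4,0,0,0,0,0],[0,1.5,0,0,0,0,0],[0,1.6,0,0,0,0,0],[0,1.6,0,0,0,0,0]]]';  python3 -m pendant '[[[0,0.1,0,0,0,0,0],[0,0.2,0,0,0,0,0],[0,0.3,0,0,0,0,0],[0,0.3,0,0,0,0,0],[0,0.3,0,0,0,0,0]]]'
```

```text
time: 3.9
tool_pos: [0.4991, -0.0222, 0.0436]
tool_rot: [-1.571, 0.0, -0.312]
contact_force: [-0.7, -0.2, 0.2]
opening: 0.0003
time: 4.4
tool_pos: [0.4992, -0.0222, 0.0409]
tool_rot: [-1.571, 0.0, -0.312]
contact_force: [-1.7, 0.0, 5.0]
opening: 0.0005
```

```bash
python3 -m pendant '[[[0,0.1,0,0,0,0,0],[0,0.2,0,0,0,0,0],[0,0.2,0,0,0,0,0],[0,0.2,0,0,0,0,0]]]'
```

```text
time: 4.8
tool_pos: [0.4992, -0.0222, 0.0391]
tool_rot: [-1.571, -0.0, -0.312]
contact_force: [-3.1, -0.0, 7.4]
opening: 0.0003
```

```bash
python3 -m pendant '[[[0,-1,0,0,0,0,0],[0,-3,0,0,0,0,0],[0,-6,0,0,0,0,0],[0,-9,0,0,0,0,0],[0,-12,0,0,0,0,0],[-1,-13,2.3,0,0,0,0],[-2.5,-13,5.6,0,0,0,0],[-4,-13,8.9,0,0,0,0],[-5.5,-13,12.2,0,0,0,0],[-7,-13,15.5,0,0,0,0],[-8.5,-13,18.8,0,0,0,0],[-10,-13,22.2,0,0,0,0],[-11.5,-13,25.5,0,0,0,0],[-12.5,-13,27.7,0,0,0,0],[-12.5,-13,27.8,0,0,0,0],[-12.5,-13,27.8,0,0,0,0]]]'; python3 - <<'E'
from m import *
cams={n:viewer.read_camera(n) for n in("top","side")}
for n in cams:
  for k in list(B[n]):
    if k in("blue","orange"): B[n].pop(k)
meas(cams)
ims=[cv2.resize(cams[n]["image"][b:b+90,a:a+90],None,fx=4.4,fy=4.4,interpolation=2) for n,(a,b) in {"side":(260,170),"top":(310,150)}.items()]
cv2.imwrite("pics/g3.png",np.hstack(ims)[:,:,::-1])
E
```

```text
time: 6.4
tool_pos: [0.4654, 0.2808, 0.1687]
tool_rot: [-1.571, -0.0, -0.31]
contact_force: [0.5, -0.9, 1.0]
opening: 0.0002
top green px [357.1 208. ] n 52 wh [9 9] med [ 0.4983 -0.0217  0.0414] zpct [0.0376 0.0414 0.0444] topmid [ 0.4984 -0.0216  0.0414]
top red px [351.  180.6] n 59 wh [9 8] med [ 0.5756 -0.0037  0.0546] zpct [0.0515 0.0546 0.0572] topmid [ 0.5753 -0.0037  0.0552]
side green px [301.8 233.7] n 40 wh [8 6] med [ 0.5008 -0.0228  0.0415] zpct [0.0398 0.0415 0.0434] topmid [ 0.5002 -0.0214  0.041 ]
side red px [327.6 224.8] n 73 wh [10  9] med [ 0.5786 -0.0087  0.0541] zpct [0.0474 0.0541 0.0567] topmid [ 0.5783 -0.0055  0.0546]
tri green [ 0.4996 -0.0219  0.0404] gap 0.0026
tri red [ 0.5777 -0.0039  0.05  ] gap 0.0032
```

View pics/g3.png

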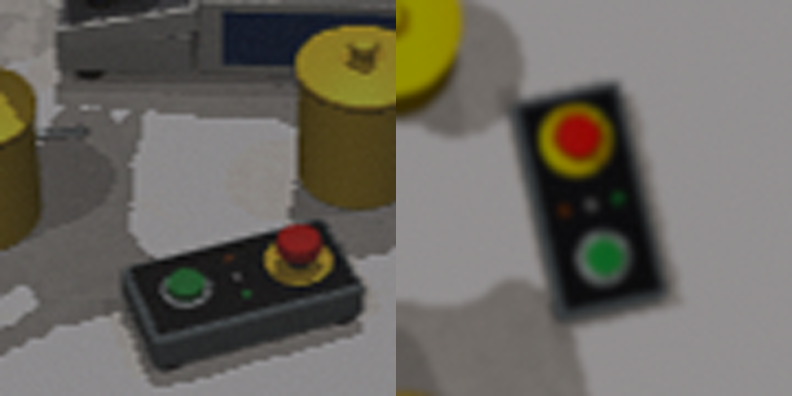

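The green head dropped from 48 to 41 mm, so it is fully in, and the box and red button have not moved. Now blue.

```bash
python3 -m pendant '[[[0,1,0,0,0,0,0],[0,3,0,0,0,0,0],[0,5,0,0,0,0,0],[0,7,0,0,0,0,0],[0,8,0,0,0,0,0],[0,8.4,0,0,0,0,0],[0,8.4,0,0,0,0,0]]]';  python3 -m pendant '[[[0,0.2,0,0,0,0,0],[0,0.4,0,0,0,0,0],[0,0.6,0,0,0,0,0],[0,0.7,0,0,0,0,0],[0,0.8,0,0,0,0,0],[0,0.9,0,0,0,0,0],[0,0.9,0,0,0,0,0]]]'; python3 -m pendant '[[[0,0.1,0,0,0,0,0],[0,0.2,0,0,0,0,0],[0,0.3,0,0,0,0,0],[0,0.3,0,0,0,0,0],[0,0.3,0,0,0,0,0]]]'
```

```text
time: 7.2
tool_pos: [0.4656, 0.2804, 0.0845]
tool_rot: [-1.571, 0.0, -0.312]
contact_force: [0.0, -0.2, -0.5]
opening: 0.0006
time: 7.9
tool_pos: [0.4659, 0.2809, 0.0759]
tool_rot: [-1.57, -0.001, -0.312]
contact_force: [1.1, 0.0, 3.2]
opening: 0.0006
time: 8.4
tool_pos: [0.4657, 0.2808, 0.0729]
tool_rot: [-1.57, -0.0, -0.312]
contact_force: [0.7, 0.1, 5.7]
opening: 0.0006
```

```bash
python3 -m pendant '[[[0,0.1,0,0,0,0,0],[0,0.2,0,0,0,0,0],[0,0.2,0,0,0,0,0],[0,0.2,0,0,0,0,0]]]'
```

```text
time: 8.8
tool_pos: [0.466, 0.2808, 0.0713]
tool_rot: [-1.57, -0.001, -0.312]
contact_force: [1.2, -1.6, 6.8]
opening: 0.0004
```

```bash
python3 -m pendant '[[[0,-1,0,0,0,0,0],[0,-3,0,0,0,0,0],[0,-6,0,0,0,0,0],[-0.5,-9,3,0,0,0,0],[-1,-12,6,0,0,0,0],[-1.5,-12,9,0,0,0,0],[-2,-12,11.5,0,0,0,0],[-2,-12,11.5,0,0,0,0],[-2,-12,11.5,0,0,0,0]]]'; python3 - <<'E'
from m import *
c=viewer.read_camera("side")
ims=[cv2.resize(c["image"][130:220,240:330],None,fx=4.4,fy=4.4,interpolation=2)]
B["side"]={"blue":B["side"]["blue"],"orange":B["side"]["orange"]};cv2.imwrite("pics/b4.png",ims[0][:,:,::-1])
try: meas({"side":c})
except KeyError: pass
E
```

```text
time: 9.7
tool_pos: [0.4808, 0.396, 0.1898]
tool_rot: [-1.573, 0.002, -0.311]
contact_force: [0.0, -0.6, 0.1]
opening: 0.0003
side blue px [282.9 167. ] n 28 wh [7 5] med [0.4669 0.2789 0.0716] zpct [0.0674 0.0716 0.0744] topmid [0.4674 0.2764 0.0722]
side orange px [285.8 147.9] n 38 wh [7 7] med [0.4852 0.3903 0.0768] zpct [0.0685 0.0768 0.0807] topmid [0.484  0.3922 0.0778]
```

View pics/b4.png

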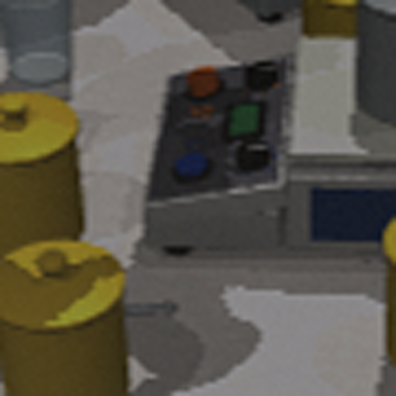

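```bash
python3 - <<'E'
from m import *
c=viewer.read_camera("top"); o=pickle.load(open("top.pkl","rb"))
for x in(o,c):
  print(np.array([[at(x,u,v,x["range_z"][v,u])[2]*1000 for u in range(246,251)] for v in range(215,220)]).round(1).tolist(), x["image"][218,248])
E
python3 -m pendant '[[[0,1,0,0,0,0,0],[0.1,3,0,0,0,0,0],[0.1,5,0,0,0,0,0],[0.1,7,0,0,0,0,0],[0.1,9,0,0,0,0,0],[0.1,10,0,0,0,0,0],[0.1,10.3,0,0,0,0,0],[0.1,10.3,0,0,0,0,0]]]'
```

```text
[[81.3, 78.3, 78.4, 80.6, 77.1], [80.4, 81.7, 80.5, 82.1, 82.1], [78.1, 76.9, 78.4, 78.1, 80.8], [78.9, 77.3, 77.8, 79.8, 79.6], [79.6, 79.3, 76.0, 75.6, 77.7]] [  9  43 115]
[[70.5, 70.1, 69.7, 71.6, 69.7], [71.2, 74.5, 72.8, 79.5, 73.9], [73.1, 70.4, 69.4, 71.5, 73.4], [69.5, 68.6, 71.4, 69.7, 73.1], [72.1, 70.1, 68.2, 72.2, 66.7]] [ 4 29 81]
time: 10.6
tool_pos: [0.4828, 0.3958, 0.0877]
tool_rot: [-1.571, 0.0, -0.312]
contact_force: [-0.4, -0.4, 0.7]
opening: 0.0007
```

The range image shows the blue head about 7 mm lower, so it is fully in. Now orange.

```bash
python3 -m pendant '[[[0,0.3,0,0,0,0,0],[0,0.5,0,0,0,0,0],[0,0.7,0,0,0,0,0],[0,0.9,0,0,0,0,0],[0,1.0,0,0,0,0,0],[0,1.1,0,0,0,0,0],[0,1.2,0,0,0,0,0],[0,1.2,0,0,0,0,0]]]'; python3 -m pendant '[[[0,0.1,0,0,0,0,0],[0,0.2,0,0,0,0,0],[0,0.3,0,0,0,0,0],[0,0.4,0,0,0,0,0],[0,0.4,0,0,0,0,0],[0,0.4,0,0,0,0,0]]]'
```

```text
time: 11.4
tool_pos: [0.4831, 0.3961, 0.0759]
tool_rot: [-1.57, -0.001, -0.312]
contact_force: [1.4, 0.1, 3.6]
opening: 0.0005
time: 12.0
tool_pos: [0.483, 0.3962, 0.0722]
tool_rot: [-1.57, -0.001, -0.312]
contact_force: [1.2, -0.0, 5.4]
opening: 0.0002
```

```bash
python3 -m pendant '[[[0,0.1,0,0,0,0,0],[0,0.15,0,0,0,0,0],[0,0.15,0,0,0,0,0],[0,0.15,0,0,0,0,0]]]'; python3 -m pendant '[[[0,-1,0,0,0,0,0],[0,-3,0,0,0,0,0],[0,-6,0,0,0,0,0],[0,-9,0,0,0,0,0],[0,-12,0,0,0,0,0],[0,-15,0,0,0,0,0],[-2,-17,0,0,0,0,0],[-5,-18,0,0,0,0,0],[-8,-18,0,0,0,0,0],[-11,-18,0,0,0,0,0],[-14,-18,0,0,0,0,0],[-16,-18,0,0,0,0,0],[-16,-18,0,0,0,0,0],[-16,-18,0,0,0,0,0]]]'; python3 - <<'E'
from m import *
cams={n:viewer.read_camera(n) for n in("top","side")}
cv2.imwrite("pics/f5.png",cams["top"]["image"][:,:,::-1])
for k,(u,v) in {"green":(357,208),"blue":(248,218),"orange":(207,212),"red":(351,181)}.items():
  for x in(pickle.load(open("top.pkl","rb")),cams["top"]):
    print(k,np.median([at(x,a,b,x["range_z"][b,a])[2]*1000 for a in range(u-2,u+3) for b in range(v-2,v+3)]).round(1))
meas(cams)
E
```

```text
time: 12.4
tool_pos: [0.4833, 0.3961, 0.0711]
tool_rot: [-1.57, -0.001, -0.312]
contact_force: [1.6, 0.1, 7.4]
opening: 0.0009
time: 13.8
tool_pos: [0.3302, 0.445, 0.2501]
tool_rot: [-1.572, 0.0, -0.311]
contact_force: [0.0, 0.0, 0.2]
opening: 0.0005
green 47.4
green 40.9
blue 78.3
blue 71.8
orange 78.2
orange 69.8
red 55.4
red 54.4
top green px [357.  207.9] n 52 wh [9 9] med [ 0.4983 -0.0216  0.041 ] zpct [0.0374 0.041  0.0439] topmid [ 0.4997 -0.0215  0.0413]
top blue px [248.6 218.2] n 88 wh [10 11] med [0.4656 0.2814 0.0702] zpct [0.0646 0.0702 0.0737] topmid [0.4672 0.2824 0.0724]
top orange px [207.5 211.4] n 89 wh [10 11] med [0.4841 0.3969 0.0698] zpct [0.0638 0.0698 0.0738] topmid [0.486  0.3975 0.0718]
top red px [350.9 180.5] n 58 wh [9 8] med [ 0.5755 -0.0036  0.0545] zpct [0.0523 0.0545 0.057 ] topmid [ 0.5757 -0.0036  0.0545]
side green px [301.9 233.6] n 41 wh [8 6] med [ 0.501  -0.0234  0.0415] zpct [0.0398 0.0415 0.0431] topmid [ 0.5001 -0.0215  0.0418]
side blue px [283.1 166.5] n 28 wh [7 6] med [0.4682 0.2796 0.0712] zpct [0.0685 0.0712 0.0744] topmid [0.4675 0.2804 0.0724]
side orange px [285.9 148.8] n 29 wh [7 5] med [0.485  0.3931 0.0705] zpct [0.0663 0.0705 0.0729] topmid [0.4857 0.3946 0.0717]
side red px [327.7 224.8] n 74 wh [11  9] med [ 0.5785 -0.0082  0.0542] zpct [0.0498 0.0542 0.0572] topmid [ 0.5782 -0.0061  0.0555]
tri green [ 0.4997 -0.0216  0.0404] gap 0.0026
tri blue [0.4665 0.2819 0.0706] gap 0.0027
tri orange [0.4845 0.3971 0.0684] gap 0.0021
tri red [ 0.5779 -0.0038  0.0498] gap 0.0033
```

View pics/f5.png

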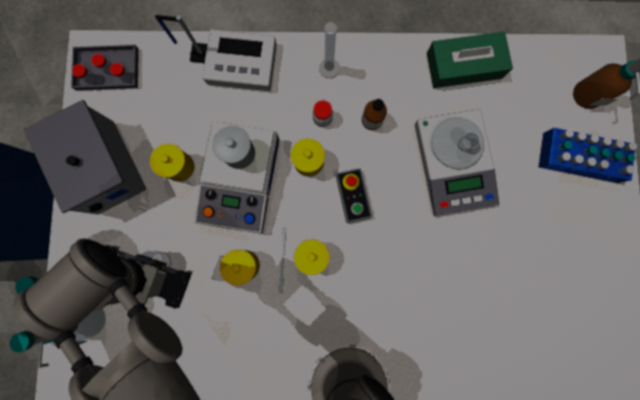

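The top view shows everything in its place, with all three heads about 7 mm lower and the arm at (120,290). One side view will confirm the arm is clear of the left-hand bottles.

```bash
python3 - <<'E'
from h import *
c=viewer.read_camera("side"); cv2.imwrite("pics/f6.png",c["image"][:,:,::-1])
E
```

```text
(no output)
```

View pics/f6.png

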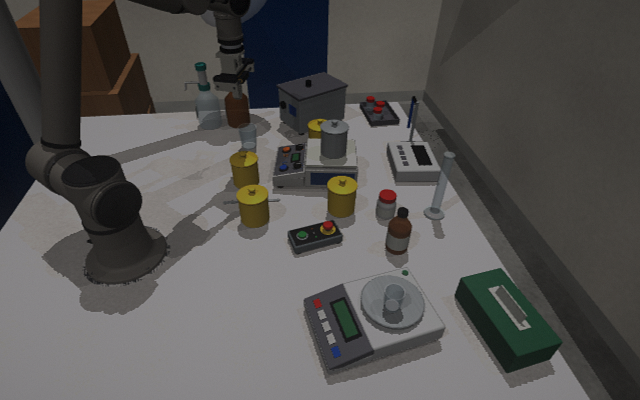

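The bottles at (205,100) and (237,105) stand as before, behind the gripper and well clear of it. Handing in.

```bash
python3 -c "
from cell import robot; print(robot.hand_in())"
```

```text
the job is handed in; nothing more can be done
None
```

I pressed green start, then blue stirrer, then orange heater, each straight down with the closed fingertips, and handed the job in at about 14 s. I pushed each button until the reading reached about 7 N, which is inside the spring range past fully in.

| Button | Head height before (mm) | Head height after (mm) |
|---|---|---|
| Green start | 47.4 | 40.9 |
| Blue stirrer | 78.3 | 71.8 |
| Orange heater | 78.2 | 69.8 |

- **Press depth:** full travel is 7 mm. The orange drop of 8.4 mm is more than that, which I put down to range noise.
- **Left alone:** the control box and red stop button stayed where they were to within about 1 mm. The balance, vessels and tools look unmoved in the final pictures; the arm blocks part of the top view near the left-hand beaker and bottles, and the side view shows them standing.
- **Finish:** the arm ended clear of everything at z 0.25 m, with about 0 N on the tool. No check failed.

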